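# Open the condiment chest to its stop and put the jar away

### The job

Take the lid of the wooden condiment chest by its knob, open it right over until it meets its stop, keeping hold and easing it gently on to the stop (do not drop it, fling it or force it against the stop), and let go so that it rests there. Then set the small white lidded jar down upright on the floor of the chest, with the lid still resting on its stop, and leave the other things on the counter as they are.

Things in the scene. Friction and masses are not known exactly. Their poses are not given: they have to be found in the camera images.
- chest: Open oak box fixed to the counter, 180 (x) by 260 (y) by 80 high, walls and floor 8 thick; origin at the centre of its underside. Its own -x side is the front (knob side), its +x side carries the hinge. It is turned by up to 0.3 rad. A loose dark tea tin stands inside near the right (-y) end; the left (+y) half is empty.
- lid_hinge (a point): Middle of the hinge line, on the top of the chest's far (+x) rim, 80 above the counter; the hinge line runs along the chest's y.
- lid (a joint): Hinge angle of the steel lid (186 by 260 by 8, about 0.6 kg): 0 closed and level, grows as it opens upward and over to the far side, 1.57 upright. It swings freely: below upright it falls shut, past upright it falls back on its stop. Where the stop stands is not known beforehand: the lid meets it somewhere from 1.70 to 2.06 rad.
- lid_knob (a point): Middle of the lid's knob: a wooden barrel, 16 in diameter, 36 long, lying along the hinge direction, on a thin stem. Lid closed, it is 155 in front of the hinge line and 43 above it (35 above the lid); it turns with the lid and ends on the far side. Fingers pointing straight down can hold its flat ends through the whole swing, the barrel turning between them, and withdraw straight up.
- stay: Steel post fixed behind the chest. Origin on the counter, below the hinge line and 90 left (+y) of its middle; x axis away from the chest. The post, 115 behind the hinge line, 30 wide, 220 high, carries a stop screw with a rubber tip 120 above the hinge line, pointing at the lid. How far it stands out varies and is not measured: feel for it. Over 14 N on it (10 N at the knob) is too much.
- jar: The jar to be put away: small white ceramic jar with a narrower lid, 48 in diameter, 90 high (body straight to 78), 0.2 kg; origin at the centre of its underside.
- tea_tin: Bystander: dark steel tin, 60 by 60 by 55 high, loose in the right (-y) end of the chest; origin at the centre of its underside.
- milk_jug: Bystander: steel jug with a handle, 72 in diameter, 95 high, loose; origin at the centre of its underside.
- pourer: Bystander: glass pourer with a pointed top, 66 in diameter, 140 high, loose; origin at the centre of its underside.
- cup: Bystander: white open cup, 80 in diameter, 60 high, loose; origin at the centre of its underside.
- card_holder: Bystander: small wooden block, 30 by 90, with an upright black card, 75 high, loose; origin at the centre of its underside.
- tamper: Bystander: steel coffee tamper, 56 in diameter, 88 high, loose; origin at the centre of its underside.
Things that resemble listed ones, but are neither listed nor needed, are in the scene too. Leave any purple look-alike of the stay alone.

How it is judged:
By the outcome, as a careful person would: the job done as asked, in the order asked, and still so for the second after the job is handed in, with the robot touching nothing.
It also fails if it takes over 72 s, if anything falls off the work surface, if the arm or the gripper's body presses on something with over 40 N, if the wrist force passes 120 N, or if a joint passes its speed limit or range.

### The arm

A 7-joint arm with a two-finger parallel gripper is mounted at the origin on the work surface. World frame = base frame: x ahead of the robot, y to its left, z up, the work surface at z = 0. Lengths are in m, angles in rad, forces in N, time in s.
With the tool pointing down it reaches from about 0.425 to 1.025 m from the base axis. Payload 9.4 kg.
Tool frame: the origin (TCP) lies between the finger pads; the fingertips stand 25 mm ahead of it and the grasp point (between the pads) lies 6 mm ahead of it; z points along the fingers, y is the direction in which the jaws open and shut (so a half turn about z gives the same grasp; the last joint's range is limited). The gripper opens to 93 mm and grips with 3 to 60 N. Pads are 15 mm wide; open, the fingers measure 128 mm over their backs; the gripper's body (75 mm by 188 mm) begins 65 mm behind the grasp point.
Start: joints at [1.049, 0.599, -0.003, 1.599, 0.002, 0.943, -0.08], TCP at [0.312, -0.654, 0.244] pointing down, gripper open.
Joint ranges: [-2.57, 2.57], [-0.35, 1.97], [-1.29, 1.29], [0.11, 2.56], [-1.05, 4.19], [0.11, 1.86], [-2.63, 2.63]. Speed limits (rad/s): [2.22, 2.22, 3.01, 3.01, 3.14, 3.14, 3.14].

### API

Orientations are given as [roll, pitch, yaw] about the fixed x, y, z axes, in that order (R = Rz(yaw) Ry(pitch) Rx(roll)).
In Python, from rig import robot, viewer gives the robot as it stands.
- The arm moves only by the tool arm_command, never from a script. Its argument "rows" is a list of rows, each a list of 7 numbers: the shift along the tool's x, y, z in cm, then the turn, a rotation vector about the tool's x, y, z in degrees, then the gripper's target within -1 to 1 (fully open at 1, half-way at 0, shut at -1). A call has 1 to 8 rows; each row is the pose to reach, as a shift and turn from the pose commanded when the call began, along the tool's axes at that moment; what a row does not reach only later rows make up. A row lasts 1/12 s, in which the tool goes at most 41.7 mm and 7.16 degrees, less where a joint would pass 70% of its speed; a pose out of reach is approached as far as the arm can. A call with a gripper value outside its range is refused whole. The fingers move at their own pace and stop on an object; the grip force is fixed at half the most. Time passes only in rows, so rows that repeat a pose let the fingers close. It gives the time, the measured TCP pose, the force and the opening at its end, in the units of the state.
- robot.get_state(): the state, without advancing time (a new reading comes with each control period).
- viewer.read_camera(name): name is "scene" or "top"; returns a dict with "pixels" (420x560x3 uint8, blue, green, red), "range_z" (420x560 float32, m along the optical axis (not along the pixel's ray), 0 where there is no reading), "fx", "fy", "cx", "cy" (pixels), "dist_coeffs" ([k1, k2, p1, p2, k3] as OpenCV has them; the pictures are not rectified), "position" and "attitude" of the camera in the world. Camera axes: x right, y down, z forward; pixel columns grow to the right and rows downward; lengths in m; the calibration is good to about 2 mm. A picture is of the moment at which its call begins.
- robot.close_job(): hands the job in, once; it reports no verdict.
The state is a dict: "clock": time; "joint_pos": joint angles; "qd": joint speeds; "tau": joint torques, N m; "tcp_pos": TCP position; "tcp_rot": TCP orientation; "wrist_force": force on the tool from outside, world axes, zero at the start; "ft_torque": the same for the moment, N m; "finger_gap": opening from 0.0 (shut) to 1.0 (fully open).
Only numpy, scipy, OpenCV 4.12 (cv2) and the standard library are available. Lean on these libraries where they do the work, as an engineer would, in place of code of your own. Each camera call takes 0.05 s, during which the arm holds its last target. There are 200 camera calls.

## Working session

There is one attempt and no reset: what is moved stays moved. The work goes in short steps, Python scripts to look and compute and a tool call to move; the robot and the scene stay as the last step left them, time stands still between calls to the robot, and variables do not carry over. Pictures are saved under pics/ and viewed, about 8 in all and at most 12, crops included, and the job is handed in when it is done.

Besides the shell and the picture viewer there is one more tool, called after "Emit:" by a JSON object that holds its "api" and its "payload". arm_command: Moves the arm, as the interface text tells. Its arguments: {"type":"object","properties":{"rows":{"type":"array","items":{"type":"array","items":{"type":"number"}}}},"required":["rows"]}

```bash
ls; mkdir -p pics; cat > h.py <<'E'
import numpy as np, cv2
from rig import robot, viewer
from scipy.spatial.transform import Rotation as R
def cam(n):
    c=viewer.read_camera(n); c['K']=np.array([[c['fx'],0,c['cx']],[0,c['fy'],c['cy']],[0,0,1.]])
    a=np.array(c['attitude'],float)
    c['R']=R.from_euler('xyz',a).as_matrix() if a.shape==(3,) else (a if a.shape==(3,3) else R.from_quat(a).as_matrix())
    c['t']=np.array(c['position']); return c
def rays(c,uv):
    n=cv2.undistortPoints(np.array(uv,float).reshape(-1,1,2),c['K'],np.array(c['dist_coeffs'])).reshape(-1,2)
    return np.c_[n,np.ones(len(n))]@c['R'].T
def onplane(c,uv,z):
    d=rays(c,uv); return c['t']+d*((z-c['t'][2])/d[:,2])[:,None]
def cloud(c):
    h,w=c['range_z'].shape; u,v=np.meshgrid(np.arange(w),np.arange(h))
    d=rays(c,np.c_[u.ravel(),v.ravel()]); return (c['t']+d*c['range_z'].reshape(-1,1)).reshape(h,w,3)
E
python3 - <<'E'
from h import *
for n in ('scene','top'):
    c=cam(n); print(n,c['position'],c['attitude'],c['fx'],c['dist_coeffs'])
    cv2.imwrite(f'pics/{n}0.png',c['pixels']); np.save(f'{n}0.npy',cloud(c))
print(robot.get_state())
E
```

```text
pics
scene [1.33069559 0.2263371  0.96673912] [-2.29730802  0.00268435  1.81542653] 480.5352266863172 [-0.13607652  0.          0.          0.          0.        ]
top [ 0.12636467 -0.01550363  1.50570124] [-2.95659999e+00 -5.24224023e-04 -1.59695262e+00] 461.8236800121888 [-0.14079722  0.          0.          0.          0.        ]
{'clock': 0.1, 'joint_pos': array([ 1.04927194,  0.60007604, -0.00252617,  1.60002567,  0.00178988,
        0.94292529, -0.07981606]), 'qd': array([ 7.81330082e-05, -2.83533275e-03, -4.68968158e-04, -8.96835576e-04,
       -1.84640352e-03,  1.29491517e-04, -9.05654588e-04]), 'tau': array([ 7.70548708e-03, -7.66549444e+01,  1.50263429e+00, -2.52937603e+01,
       -5.23556897e-02,  1.35516969e-02,  3.24643941e-05]), 'tcp_pos': array([ 0.31177844, -0.6540955 ,  0.24283287]), 'tcp_rot': array([-3.14016673e+00,  1.34587220e-04,  4.44846733e-01]), 'wrist_force': array([ 0.59058737, -0.70884901, -1.49739931]), 'ft_torque': array([-0.0042547 , -0.05452098,  0.02732756]), 'finger_gap': 0.9983439245495367}
```

View pics/scene0.png

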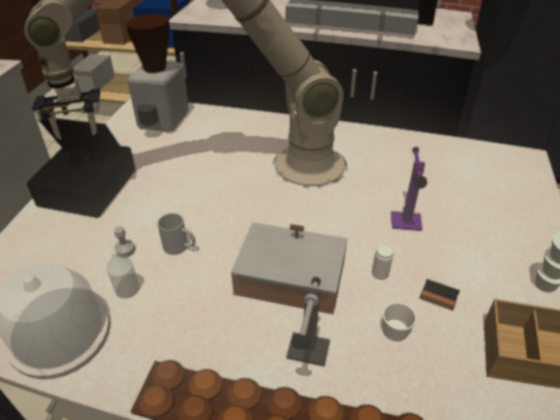

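View pics/top0.png

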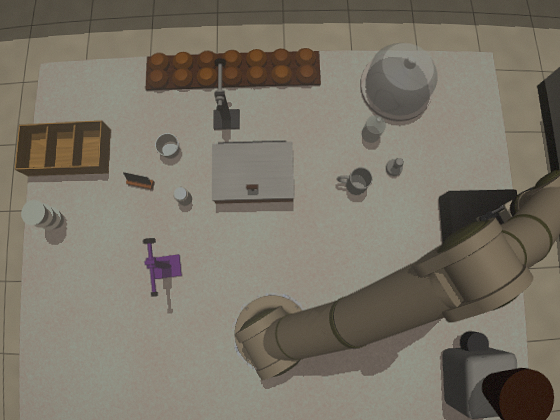

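The scene view shows the chest at (290,265), its knob at (297,229), the jar at (383,262) and the grey stay at (310,310). The purple look-alike is at (410,200). In the top view the lid runs from (212,142) to (294,202), with the knob at (252,188) and the jar at (181,196).

```bash
python3 - <<'E'
from h import *
for n,(lu,lv),jp,kp in (('top',(230,165),(181,193),(252,188)),('scene',(290,262),(383,257),(297,229))):
    P=np.load(f'{n}0.npy'); lid=np.median(P[lv-4:lv+5,lu-4:lu+5].reshape(-1,3),0); print(n,'lid pt',lid)
    Z=P[...,2]; c0=lid[:2]
    m=(abs(Z-lid[2])<.008)&(np.hypot(P[...,0]-c0[0],P[...,1]-c0[1])<.3)
    nl,L,s,_=cv2.connectedComponentsWithStats(m.astype(np.uint8)); m=L==L[lv,lu]
    q=P[m][:,:2].astype(np.float32); r=cv2.minAreaRect(q); print(' rect',r,len(q))
    k=(Z>.107)&(Z<.14)&(np.hypot(P[...,0]-P[kp[1],kp[0],0],P[...,1]-P[kp[1],kp[0],1])<.05)
    kk=P[k]; print(' knob n',len(kk),'min',kk.min(0),'max',kk.max(0),'mean',kk.mean(0))
    b=np.median(P[jp[1]-2:jp[1]+3,jp[0]-2:jp[0]+3].reshape(-1,3),0); print(' jar pt',b)
    j=(Z>.015)&(Z<.11)&(np.hypot(P[...,0]-b[0],P[...,1]-b[1])<.06); jj=P[j]; print(' jar n',len(jj),jj.min(0),jj.max(0))
    t=jj[jj[:,2]>.08]; print('  top',len(t),t.mean(0) if len(t) else '', cv2.minEnclosingCircle(jj[:,:2].astype(np.float32)))
    st=(Z>.1)&(P[...,0]>lid[0]+.05)&(np.hypot(P[...,0]-c0[0],P[...,1]-c0[1])<.35)&(abs(P[...,1]-c0[1])<.15)
    ss=P[st]; print(' stay',len(ss),ss.min(0),ss.max(0)) if len(ss) else 0
    for zz in np.arange(.1,.24,.02):
        w=ss[abs(ss[:,2]-zz)<.01]
        if len(w): print('   z',round(zz,2),np.median(w,0).round(3),w[:,0].min().round(3),w[:,0].max().round(3),len(w))
E
```

```text
top lid pt [0.52767527 0.12004313 0.08824952]
 rect ((0.5122003555297852, 0.04874863475561142), (0.19332243502140045, 0.2593421936035156), 0.13380968570709229) 4595
 knob n 60 min [0.44012154 0.03094691 0.10935749] max [0.45509195 0.06501379 0.13509664] mean [0.4468429  0.04840495 0.12864794]
 jar pt [0.44024593 0.27580901 0.08889899]
 jar n 248 [0.41557461 0.25628315 0.01555305] [0.46115715 0.30490536 0.09648707]
  top 159 [0.43967115 0.27915765 0.08815952] ((0.44022271037101746, 0.28035932779312134), 0.024754904210567474)
 stay 385 [0.66881321 0.12400839 0.10069029] [0.83511979 0.15588878 0.22546951]
   z 0.1 [0.711 0.134 0.104] 0.708 0.712 7
   z 0.12 [0.711 0.129 0.121] 0.708 0.721 16
   z 0.14 [0.711 0.133 0.141] 0.708 0.712 11
   z 0.16 [0.712 0.132 0.157] 0.71 0.722 17
   z 0.18 [0.714 0.13  0.179] 0.705 0.827 9
   z 0.2 [0.754 0.139 0.204] 0.669 0.835 216
   z 0.22 [0.717 0.141 0.215] 0.67 0.834 109
scene lid pt [0.53999255 0.05469738 0.08859087]
 rect ((0.5153219699859619, 0.04984947293996811), (0.1986461877822876, 0.2598033845424652), 0.5532004833221436) 5609
 knob n 96 min [0.44589985 0.03134438 0.10786222] max [0.46092704 0.06763851 0.13245219] mean [0.45461145 0.04964662 0.12446769]
 jar pt [0.46288426 0.27831215 0.08484349]
 jar n 517 [0.42109146 0.25644549 0.0151284 ] [0.47154554 0.30165945 0.09394439]
  top 199 [0.44747647 0.27996833 0.08834772] ((0.4460778832435608, 0.2815288007259369), 0.02572193183004856)
 stay 1006 [0.67266268 0.12189127 0.10014902] [0.84057079 0.1577381  0.22318071]
   z 0.1 [0.726 0.146 0.105] 0.723 0.729 30
   z 0.12 [0.726 0.148 0.12 ] 0.718 0.728 47
   z 0.14 [0.725 0.147 0.14 ] 0.722 0.729 50
   z 0.16 [0.726 0.148 0.16 ] 0.715 0.728 49
   z 0.18 [0.727 0.146 0.181] 0.721 0.84 50
   z 0.2 [0.773 0.141 0.204] 0.673 0.841 501
   z 0.22 [0.73  0.14  0.216] 0.676 0.839 279
```

Emit:
{"api": "arm_command", "payload": {"rows": [[3.3,-2.6,0,0,0,3.3,1],[6.6,-5.2,0,0,0,6.6,1],[9.9,-7.8,0,0,0,10,1],[13.2,-10.4,0,0,0,13.2,1],[16.5,-13,0,0,0,16.5,1],[19.8,-15.6,0,0,0,19.8,1],[23.1,-18.3,0,0,0,23,1],[26.5,-21.1,0,0,0,25.3,0.2]]}}

```text
clock: 0.77
tcp_pos: [0.4585, -0.3529, 0.2434]
tcp_rot: [-3.141, 0.0, 0.0]
wrist_force: [0.6, -0.3, -0.7]
finger_gap: 0.964
```

Emit:
{"api": "arm_command", "payload": {"rows": [[0,-4,0,0,0,0,0.2],[0,-8,0,0,0,0,0.2],[0,-12,0,0,0,0,0.2],[0,-16,0,0,0,0,0.2],[0,-20,0,0,0,0,0.2],[0,-24,0,0,0,0,0.2],[0,-28,0,0,0,0,0.2],[0,-32,0,0,0,0,0.2]]}}

```text
clock: 1.43
tcp_pos: [0.4565, -0.0331, 0.2436]
tcp_rot: [3.142, 0.0, 0.003]
wrist_force: [0.8, 0.8, 0.7]
finger_gap: 0.604
```

Emit:
{"api": "arm_command", "payload": {"rows": [[-0.3,-3,0,0,0,0,0.2],[-0.6,-6,1,0,0,0,0.2],[-0.9,-8.1,3,0,0,0,0.2],[-0.9,-8.1,5,0,0,0,0.2],[-0.9,-8.1,6,0,0,0,0.2],[-0.9,-8.1,6,0,0,0,0.2],[-0.9,-8.1,6,0,0,0,0.2]]}}

```text
clock: 2.02
tcp_pos: [0.4474, 0.046, 0.1833]
tcp_rot: [3.141, 0.002, 0.003]
wrist_force: [0.3, 0.3, 1.0]
finger_gap: 0.596
```

```bash
python3 - <<'E'
from h import *
c=cam('scene'); print(robot.get_state()['tcp_pos'])
i=c['pixels'][130:300,210:400]; cv2.imwrite('pics/a.png',cv2.resize(i,None,fx=4,fy=3.5,interpolation=cv2.INTER_CUBIC))
P=cloud(c); Z=P[...,2]
k=(Z>.107)&(Z<.14)&(abs(P[...,0]-.45)<.03)&(abs(P[...,1]-.049)<.022); kk=P[k]; print(len(kk),kk.min(0),kk.max(0),np.median(kk,0))
E
```

```text
[0.44785284 0.04589134 0.18383757]
95 [0.4465301  0.03201007 0.1089507 ] [0.46091088 0.06755178 0.13198395] [0.45570119 0.04969728 0.12615   ]
```

View pics/a.png

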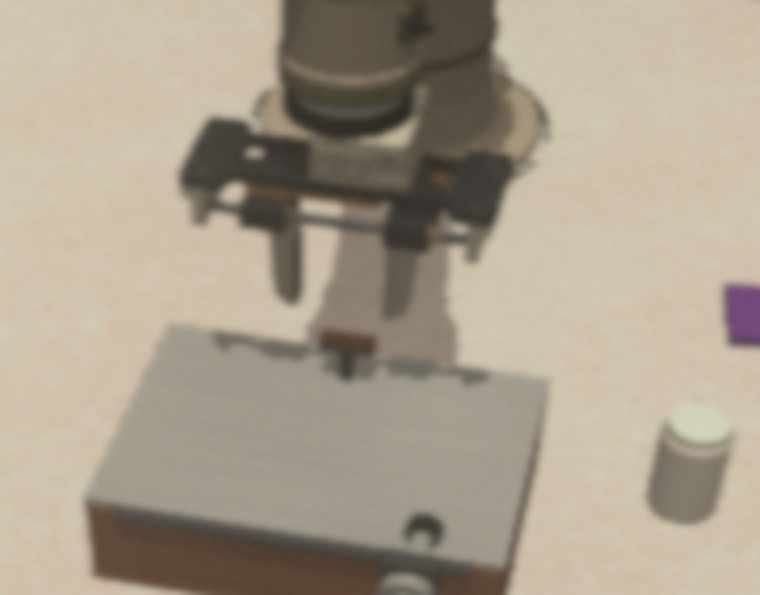

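The open fingers, at (285,290) and (395,300) in the crop, straddle the knob at (347,342). I'll descend and close.

Emit:
{"api": "arm_command", "payload": {"rows": [[0.25,-0.3,1.5,0,0,0,0.2],[0.25,-0.3,3,0,0,0,0.2],[0.25,-0.3,4.5,0,0,0,0.2],[0.25,-0.3,5.4,0,0,0,0.2],[0.25,-0.3,5.4,0,0,0,0.2],[0.25,-0.3,5.4,0,0,0,0],[0.25,-0.3,5.4,0,0,0,-0.1],[0.25,-0.3,5.4,0,0,0,-0.2]]}}

```text
clock: 2.73
tcp_pos: [0.4507, 0.0491, 0.1304]
tcp_rot: [-3.141, -0.001, 0.003]
wrist_force: [0.2, -0.1, -0.3]
finger_gap: 0.436
```

Emit:
{"api": "arm_command", "payload": {"rows": [[0,0,0,0,0,0,-0.3],[0,0,0,0,0,0,-0.5],[0,0,0,0,0,0,-0.7],[0,0,0,0,0,0,-1],[0,0,0,0,0,0,-1],[0,0,0,0,0,0,-1]]}}

```text
clock: 3.23
tcp_pos: [0.4507, 0.0502, 0.1304]
tcp_rot: [-3.14, -0.002, 0.004]
wrist_force: [-1.3, 5.4, 4.0]
finger_gap: 0.383
```

```bash
python3 -c "
import numpy as np
for t in np.arange(0,2.11,.05):
    print(round(t,2),round(15.5-16.086*np.cos(t+.2707),2),round(-(16.086*np.sin(t+.2707)-4.3),2))"
```

```text
0.0 -0.0 -0.0
0.05 0.23 -0.77
0.1 0.51 -1.53
0.15 0.82 -2.27
0.2 1.16 -3.0
0.25 1.55 -3.7
0.3 1.96 -4.39
0.35 2.41 -5.06
0.4 2.9 -5.7
0.45 3.41 -6.32
0.5 3.96 -6.91
0.55 4.53 -7.47
0.6 5.14 -8.0
0.65 5.76 -8.5
0.7 6.42 -8.98
0.75 7.09 -9.41
0.8 7.79 -9.82
0.85 8.5 -10.18
0.9 9.23 -10.52
0.95 9.98 -10.81
1.0 10.74 -11.07
1.05 11.52 -11.29
1.1 12.3 -11.47
1.15 13.09 -11.61
1.2 13.89 -11.71
1.25 14.69 -11.77
1.3 15.5 -11.79
1.35 16.3 -11.77
1.4 17.1 -11.71
1.45 17.9 -11.61
1.5 18.69 -11.47
1.55 19.48 -11.29
1.6 20.25 -11.07
1.65 21.01 -10.81
1.7 21.76 -10.52
1.75 22.5 -10.19
1.8 23.21 -9.82
1.85 23.91 -9.41
1.9 24.58 -8.98
1.95 25.23 -8.51
2.0 25.86 -8.0
2.05 26.46 -7.47
2.1 27.04 -6.91
```

Emit:
{"api": "arm_command", "payload": {"rows": [[0.1,-0.1,-0.4,0,0,0,-1],[0.23,-0.1,-0.77,0,0,0,-1],[0.5,-0.1,-1.53,0,0,0,-1],[0.82,-0.1,-2.27,0,0,0,-1],[1.16,-0.1,-3.0,0,0,0,-1],[1.55,-0.1,-3.7,0,0,0,-1],[1.96,-0.1,-4.39,0,0,0,-1],[1.96,-0.1,-4.39,0,0,0,-1]]}}

```text
clock: 3.9
tcp_pos: [0.4704, 0.0503, 0.1748]
tcp_rot: [-3.141, -0.001, 0.003]
wrist_force: [-1.1, 1.6, -6.1]
finger_gap: 0.384
```

Emit:
{"api": "arm_command", "payload": {"rows": [[0.45,0,-0.67,0,0,0,-1],[0.94,0,-1.31,0,0,0,-1],[1.45,0,-1.93,0,0,0,-1],[2.0,0,-2.52,0,0,0,-1],[2.57,0,-3.08,0,0,0,-1],[3.18,0,-3.61,0,0,0,-1],[3.8,0,-4.11,0,0,0,-1],[4.46,0,-4.59,0,0,0,-1]]}}

```text
clock: 4.57
tcp_pos: [0.5146, 0.0503, 0.2198]
tcp_rot: [3.142, 0.001, 0.003]
wrist_force: [-1.8, 3.7, -5.1]
finger_gap: 0.385
```

Emit:
{"api": "arm_command", "payload": {"rows": [[0.67,0,-0.43,0,0,0,-1],[1.37,0,-0.84,0,0,0,-1],[2.08,0,-1.2,0,0,0,-1],[2.81,0,-1.54,0,0,0,-1],[3.56,0,-1.83,0,0,0,-1],[4.32,0,-2.09,0,0,0,-1],[5.1,0,-2.31,0,0,0,-1],[5.88,0,-2.49,0,0,0,-1]]}}

```text
clock: 5.23
tcp_pos: [0.5742, 0.0504, 0.2448]
tcp_rot: [3.142, -0.001, 0.003]
wrist_force: [-3.6, 2.0, 0.3]
finger_gap: 0.382
```

Emit:
{"api": "arm_command", "payload": {"rows": [[0.79,0,-0.14,0,0,0,-1],[1.59,0,-0.24,0,0,0,-1],[2.39,0,-0.3,0,0,0,-1],[3.2,0,-0.32,0,0,0,-1],[4.0,0,-0.3,0,0,0,-1],[4.8,0,-0.24,0,0,0,-1],[5.6,0,-0.14,0,0,0,-1],[6.39,0,0,0,0,0,-1]]}}

```text
clock: 5.9
tcp_pos: [0.6389, 0.0506, 0.2448]
tcp_rot: [3.142, -0.002, 0.003]
wrist_force: [0.1, 1.3, 4.1]
finger_gap: 0.381
```

Emit:
{"api": "arm_command", "payload": {"rows": [[0.4,0,0.09,0,0,0,-1],[0.79,0,0.18,0,0,0,-1],[1.18,0,0.29,0,0,0,-1],[1.56,0,0.4,0,0,0,-1],[1.75,0,0.46,0,0,0,-1],[1.94,0,0.53,0,0,0,-1],[2.13,0,0.59,0,0,0,-1],[2.13,0,0.59,0,0,0,-1]]}}

```text
clock: 6.57
tcp_pos: [0.6606, 0.0506, 0.2389]
tcp_rot: [3.142, -0.003, 0.003]
wrist_force: [0.9, 1.9, 4.8]
finger_gap: 0.381
```

Emit:
{"api": "arm_command", "payload": {"rows": [[0.5,0,0.18,0,0,0,-1],[0.94,0,0.36,0,0,0,-1],[1.31,0,0.52,0,0,0,-1],[1.68,0,0.69,0,0,0,-1],[2.04,0,0.87,0,0,0,-1],[2.39,0,1.06,0,0,0,-1],[2.74,0,1.26,0,0,0,-1],[2.74,0,1.26,0,0,0,-1]]}}

```text
clock: 7.23
tcp_pos: [0.6886, 0.0506, 0.2261]
tcp_rot: [3.142, -0.004, 0.003]
wrist_force: [3.0, 2.3, 6.0]
finger_gap: 0.385
```

```bash
python3 - <<'E'
from h import *
s=robot.get_state(); print(s['tcp_pos'],s['wrist_force'])
c=cam('scene'); P=cloud(c); np.save('s1.npy',P)
i=c['pixels'][180:380,220:400]; cv2.imwrite('pics/b.png',cv2.resize(i,None,fx=4,fy=3,interpolation=cv2.INTER_CUBIC))
c=cam('top'); np.save('t1.npy',cloud(c))
i=c['pixels'][80:220,150:330]; cv2.imwrite('pics/b2.png',cv2.resize(i,None,fx=4,fy=4,interpolation=cv2.INTER_CUBIC))
E
```

```text
[0.6885859  0.05062628 0.2260548 ] [3.01441185 2.30396571 6.02520645]
```

View pics/b.png

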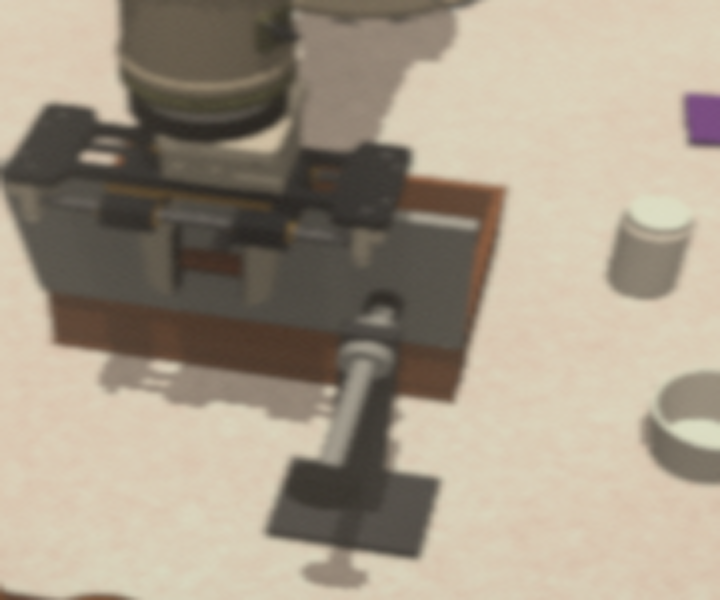

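The lid stands past upright, held by the knob. The rubber tip at crop (383,300), full-image (316,280), is in front of its face. Next I'll measure the gap.

```bash
python3 - <<'E'
from h import *
for n in ('s1','t1'):
    P=np.load(n+'.npy'); Q=P.reshape(-1,3)
    m=(Q[:,1]>-.07)&(Q[:,1]<.17)&(Q[:,2]>.095)&(Q[:,2]<.25)&(Q[:,0]>.59)&(Q[:,0]<.69)&(abs(Q[:,1]-.05)>.05)&(abs(Q[:,1]-.139)>.025)
    q=Q[m]; 
    for _ in range(8):
        c=q.mean(0); u,s,v=np.linalg.svd(q-c,full_matrices=False); nn=v[2]*np.sign(v[2][0]); q=q[abs((q-c)@nn)<.005]
    print(n,len(q),'normal',nn.round(4),'theta from normal',np.pi/2+np.arctan2(nn[2]*-1 if 0 else -nn[2],nn[0]).round(4),'x at z=.08,y=.049',c[0]-(nn[2]*(.08-c[2])+nn[1]*(.049-c[1]))/nn[0],'std',((q-c)@nn).std())
    d=(Q-c)@nn
    w=(abs(Q[:,1]-.139)<.02)&(Q[:,2]>.17)&(Q[:,2]<.24)&(d>.006)&(Q[:,0]<.75); W=Q[w]; o=np.argsort(d[w])
    print(' tip candidates'); print(np.c_[W,d[w]][o][:40:3].round(4))
E
```

```text
s1 966 normal [ 0.9738 -0.0021 -0.2272] theta from normal 1.7999963267948966 x at z=.08,y=.049 0.6117656178754325 std 0.0010126421425234527
 tip candidates
[[0.6736 0.1395 0.2091 0.0307]
 [0.6752 0.1336 0.2061 0.033 ]
 [0.6772 0.1379 0.2126 0.0333]
 [0.6766 0.1359 0.2083 0.0338]
 [0.6779 0.1468 0.2064 0.0355]
 [0.6798 0.1384 0.2126 0.036 ]
 [0.6794 0.1429 0.2071 0.0368]
 [0.6811 0.1388 0.211  0.0376]
 [0.6801 0.1431 0.2048 0.038 ]
 [0.6818 0.139  0.2087 0.0387]
 [0.6836 0.133  0.2091 0.0404]
 [0.684  0.1353 0.2071 0.0413]
 [0.6851 0.1481 0.2087 0.042 ]
 [0.6863 0.1418 0.2114 0.0425]]
t1 327 normal [ 0.9757 -0.007  -0.219 ] theta from normal 1.7915963267948967 x at z=.08,y=.049 0.6028213703602615 std 0.0016774920353333984
 tip candidates
[[0.6695 0.1403 0.2143 0.035 ]
 [0.6751 0.147  0.2092 0.0415]
 [0.6756 0.1381 0.2072 0.0425]
 [0.6778 0.1408 0.21   0.044 ]
 [0.6812 0.1439 0.2097 0.0474]
 [0.6834 0.1475 0.2049 0.0505]
 [0.6874 0.1358 0.202  0.0552]
 [0.7038 0.129  0.209  0.0697]]
```

Emit:
{"api": "arm_command", "payload": {"rows": [[0.2,0,0.06,0,0,0,-1],[0.4,0,0.15,0,0,0,-1],[0.73,0,0.35,0,0,0,-1],[1.07,0,0.56,0,0,0,-1],[1.4,0,0.79,0,0,0,-1],[1.72,0,1.03,0,0,0,-1],[2.04,0,1.27,0,0,0,-1],[2.04,0,1.27,0,0,0,-1]]}}

```text
clock: 8.0
tcp_pos: [0.708, 0.0507, 0.2129]
tcp_rot: [3.141, -0.002, 0.003]
wrist_force: [5.0, 0.5, 4.9]
finger_gap: 0.38
```

```bash
cat > gap.py <<'E'
from h import *
s=robot.get_state(); print(s['tcp_pos'].round(4),s['wrist_force'].round(2))
c=cam('scene'); P=cloud(c); Q=P.reshape(-1,3)
m=(Q[:,1]>-.07)&(Q[:,1]<.17)&(Q[:,2]>.095)&(Q[:,2]<.24)&(Q[:,0]>.59)&(Q[:,0]<.72)&(abs(Q[:,1]-.05)>.05)&(abs(Q[:,1]-.139)>.025)
q=Q[m]
for _ in range(8):
    k=q.mean(0); v=np.linalg.svd(q-k,full_matrices=False)[2]; nn=v[2]*np.sign(v[2][0]); q=q[abs((q-k)@nn)<.004]
print(len(q),'theta',np.pi/2-np.arctan2(nn[2],nn[0]))
d=(Q-k)@nn; w=(abs(Q[:,1]-.139)<.02)&(Q[:,2]>.17)&(Q[:,2]<.24)&(d>.004)&(Q[:,0]<.75); W=Q[w]; o=np.argsort(d[w])
print(np.c_[W,d[w]][o][:24:2].round(4))
i=c['pixels'][230:330,260:380]; cv2.imwrite('pics/c.png',cv2.resize(i,None,fx=6,fy=6,interpolation=cv2.INTER_CUBIC))
E
python3 gap.py
```

```text
[0.708  0.0507 0.2129] [5.05 0.48 4.93]
507 theta 1.941081301471186
[[0.6731 0.1395 0.2085 0.0099]
 [0.6752 0.1377 0.2103 0.0112]
 [0.6752 0.142  0.2084 0.0119]
 [0.6758 0.1358 0.2074 0.0128]
 [0.6757 0.1316 0.2061 0.0132]
 [0.6767 0.1444 0.2076 0.0136]
 [0.6795 0.1342 0.2111 0.0149]
 [0.6788 0.1405 0.2089 0.0151]
 [0.6802 0.1366 0.2093 0.0162]
 [0.6769 0.1491 0.1995 0.0166]
 [0.6808 0.1325 0.2089 0.0169]
 [0.6821 0.1347 0.211  0.0174]]
```

Emit:
{"api": "arm_command", "payload": {"rows": [[0.1,0,0.02,0,0,0,-1],[0.18,0,0.06,0,0,0,-1],[0.26,0,0.11,0,0,0,-1],[0.33,0,0.16,0,0,0,-1],[0.4,0,0.21,0,0,0,-1],[0.47,0,0.26,0,0,0,-1],[0.53,0,0.3,0,0,0,-1],[0.53,0,0.3,0,0,0,-1]]}}

```text
clock: 8.72
tcp_pos: [0.7116, 0.0507, 0.2099]
tcp_rot: [3.141, 0.0, 0.003]
wrist_force: [4.4, -1.3, 4.1]
finger_gap: 0.381
```

```bash
python3 gap.py
```

```text
[0.7116 0.0507 0.2099] [ 4.39 -1.34  4.14]
417 theta 1.970450253688982
[[0.6735 0.1395 0.209  0.0059]
 [0.6754 0.1356 0.21   0.0073]
 [0.6736 0.1461 0.2046 0.0077]
 [0.6776 0.1423 0.2111 0.0088]
 [0.679  0.1383 0.2117 0.01  ]
 [0.6789 0.1362 0.211  0.0101]
 [0.6788 0.1405 0.2089 0.0108]
 [0.6787 0.1364 0.2077 0.0113]
 [0.677  0.149  0.2028 0.0115]
 [0.6788 0.1322 0.2066 0.0118]
 [0.68   0.1345 0.2086 0.0121]
 [0.6778 0.1492 0.2006 0.0131]]
```

Emit:
{"api": "arm_command", "payload": {"rows": [[0.03,0,0.02,0,0,0,-1],[0.06,0,0.05,0,0,0,-1],[0.09,0,0.08,0,0,0,-1],[0.12,0,0.1,0,0,0,-1],[0.15,0,0.13,0,0,0,-1],[0.15,0,0.13,0,0,0,-1]]}}

```text
clock: 9.27
tcp_pos: [0.7131, 0.0507, 0.2087]
tcp_rot: [3.141, 0.0, 0.003]
wrist_force: [3.8, -1.6, 3.8]
finger_gap: 0.382
```

Emit:
{"api": "arm_command", "payload": {"rows": [[0.03,0,0.02,0,0,0,-1],[0.06,0,0.05,0,0,0,-1],[0.09,0,0.08,0,0,0,-1],[0.12,0,0.1,0,0,0,-1],[0.15,0,0.13,0,0,0,-1],[0.15,0,0.13,0,0,0,-1]]}}

```text
clock: 9.77
tcp_pos: [0.7146, 0.0507, 0.2074]
tcp_rot: [3.141, 0.0, 0.003]
wrist_force: [2.9, -2.7, 4.1]
finger_gap: 0.379
```

Emit:
{"api": "arm_command", "payload": {"rows": [[0.03,0,0.03,0,0,0,-1],[0.06,0,0.05,0,0,0,-1],[0.09,0,0.08,0,0,0,-1],[0.12,0,0.1,0,0,0,-1],[0.12,0,0.1,0,0,0,-1]]}}

```text
clock: 10.18
tcp_pos: [0.7158, 0.0507, 0.2064]
tcp_rot: [3.141, 0.0, 0.003]
wrist_force: [4.6, -3.4, 3.5]
finger_gap: 0.383
```

Emit:
{"api": "arm_command", "payload": {"rows": [[0.03,0,0.03,0,0,0,-1],[0.06,0,0.05,0,0,0,-1],[0.09,0,0.08,0,0,0,-1],[0.11,0,0.1,0,0,0,-1],[0.11,0,0.1,0,0,0,-1]]}}

```text
clock: 10.6
tcp_pos: [0.7167, 0.0507, 0.2055]
tcp_rot: [3.141, 0.0, 0.003]
wrist_force: [2.3, -2.9, 4.7]
finger_gap: 0.38
```

Emit:
{"api": "arm_command", "payload": {"rows": [[0.03,0,0.03,0,0,0,-1],[0.06,0,0.05,0,0,0,-1],[0.08,0,0.07,0,0,0,-1],[0.1,0,0.09,0,0,0,-1],[0.1,0,0.09,0,0,0,-1]]}}

```text
clock: 11.02
tcp_pos: [0.7171, 0.0508, 0.2052]
tcp_rot: [3.141, 0.001, 0.003]
wrist_force: [-1.5, -3.8, 10.1]
finger_gap: 0.38
```

```bash
python3 gap.py
```

```text
[0.7171 0.0508 0.2052] [-1.5  -3.83 10.1 ]
308 theta 2.0134117280489185
[[0.678  0.1468 0.2065 0.0045]
 [0.679  0.1385 0.2085 0.0046]
 [0.6793 0.1344 0.2077 0.0052]
 [0.68   0.145  0.2083 0.0056]
 [0.681  0.1367 0.2104 0.0057]
 [0.6799 0.1472 0.2056 0.0066]
 [0.678  0.1493 0.2009 0.007 ]
 [0.682  0.1454 0.2076 0.0078]
 [0.6838 0.1393 0.211  0.0079]
 [0.6847 0.1437 0.2102 0.0091]
 [0.6836 0.1373 0.2072 0.0094]
 [0.6852 0.1396 0.2095 0.0098]]
```

The force rose to about 8 N along the swing and the motion stalled, so the lid is on its stop. I'll take the pressure off, let go, and withdraw straight up.

Emit:
{"api": "arm_command", "payload": {"rows": [[-0.04,0,-0.04,0,0,0,-1],[-0.08,0,-0.08,0,0,0,-1],[-0.08,0,-0.08,0,0,0,-1]]}}

```text
clock: 11.32
tcp_pos: [0.7167, 0.0507, 0.2055]
tcp_rot: [3.141, 0.001, 0.003]
wrist_force: [1.9, -3.4, 4.6]
finger_gap: 0.384
```

Emit:
{"api": "arm_command", "payload": {"rows": [[0,0,0,0,0,0,-0.2],[0,0,0,0,0,0,-0.1],[0,0,0,0,0,0,0],[0,0,0,0,0,0,0.1],[0,0,0,0,0,0,0.1],[0,0,0,0,0,0,0.1]]}}

```text
clock: 11.82
tcp_pos: [0.7168, 0.0514, 0.205]
tcp_rot: [-3.141, 0.001, 0.004]
wrist_force: [0.6, -0.7, -0.3]
finger_gap: 0.547
```

Emit:
{"api": "arm_command", "payload": {"rows": [[0,0,-0.5,0,0,0,0.1],[0,0,-1.5,0,0,0,0.1],[0,0,-3,0,0,0,0.1],[0,0,-5,0,0,0,0.1],[0,0,-7.5,0,0,0,0.1],[0,0,-10,0,0,0,0.1],[0,0,-12,0,0,0,0.1],[0,0,-13,0,0,0,0.2]]}}

```text
clock: 12.48
tcp_pos: [0.7179, 0.051, 0.3396]
tcp_rot: [-3.141, -0.005, 0.003]
wrist_force: [1.0, 0.4, 0.6]
finger_gap: 0.579
```

```bash
python3 gap.py | head -3; python3 - <<'E'
from h import *
for n in ('scene','top'):
    c=cam(n); P=cloud(c); Z=P[...,2]
    j=(Z>.015)&(Z<.11)&(np.hypot(P[...,0]-.443,P[...,1]-.28)<.05); t=P[j]; t=t[t[:,2]>.083]; print(n,'jar top',t.mean(0),cv2.minEnclosingCircle(P[j][:,:2].astype(np.float32)))
    # tin top inside the chest
    k=(abs(Z-.063)<.006)&(P[...,0]>.43)&(P[...,0]<.6)&(P[...,1]<.06)&(P[...,1]>-.08); print('tin',P[k].mean(0),P[k].min(0),P[k].max(0),k.sum())
    if n=='top': cv2.imwrite('pics/d.png',cv2.resize(c['pixels'][80:280,100:400],None,fx=2.6,fy=2.6,interpolation=cv2.INTER_CUBIC))
E
```

```text
[0.7179 0.051  0.3396] [0.95 0.37 0.6 ]
744 theta 2.010794527989616
[[0.6783 0.1446 0.2094 0.0041]
scene jar top [0.44522064 0.279842   0.08908323] ((0.4467221200466156, 0.2812768816947937), 0.025531616061925888)
tin [ 0.47660947 -0.02321467  0.06222915] [ 0.4301045  -0.07150287  0.05700197] [0.52088696 0.05847368 0.0688947 ] 313
top jar top [0.43963979 0.27957974 0.08931285] ((0.438622385263443, 0.27912503480911255), 0.02454214356839657)
tin [ 0.53663384 -0.07008413  0.06304386] [ 0.46031501 -0.07324228  0.05713013] [ 0.59633874 -0.05755469  0.06810768] 15
```

View pics/d.png

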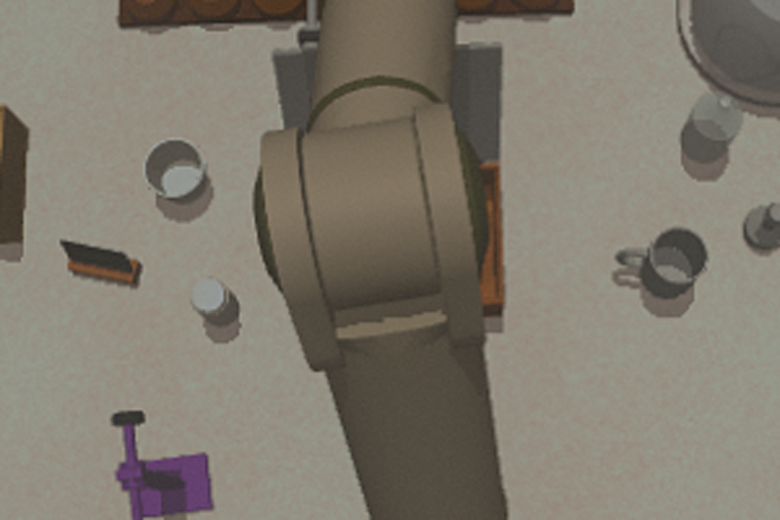

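In this view the jar is at (210,298), the arm hides most of the chest, and the bystanders look undisturbed. The lid is steady at 2.01. I'll go to the jar.

Emit:
{"api": "arm_command", "payload": {"rows": [[-2,-1.7,0,0,0,0,0.9],[-5,-4.2,0,0,0,0,0.9],[-8,-6.7,0,0,0,0,0.9],[-11,-9.2,0,0,0,0,0.9],[-14,-11.7,0,0,0,0,0.9],[-17,-14.2,0,0,0,0,0.9],[-20,-16.7,0,0,0,0,0.9],[-23,-19.2,0,0,0,0,0.9]]}}

```text
clock: 13.3
tcp_pos: [0.4841, 0.2427, 0.3339]
tcp_rot: [3.14, 0.002, 0.003]
wrist_force: [1.0, 1.1, 0.1]
finger_gap: 0.948
```

Emit:
{"api": "arm_command", "payload": {"rows": [[-2,-1.7,1,0,0,0,0.9],[-4.5,-3.7,3,0,0,0,0.9],[-4.5,-3.7,6,0,0,0,0.9],[-4.5,-3.7,9,0,0,0,0.9],[-4.5,-3.7,12,0,0,0,0.9],[-4.5,-3.7,14,0,0,0,0.9],[-4.5,-3.7,15,0,0,0,0.9],[-4.5,-3.7,15,0,0,0,0.9]]}}

```text
clock: 13.97
tcp_pos: [0.4398, 0.2781, 0.1826]
tcp_rot: [3.138, 0.005, 0.004]
wrist_force: [0.1, -1.1, 0.5]
finger_gap: 0.948
```

```bash
python3 - <<'E'
from h import *
print(robot.get_state()['tcp_pos'])
c=cam('top'); P=cloud(c); Z=P[...,2]
k=(abs(Z-.063)<.004)&(P[...,0]>.44)&(P[...,0]<.59)&(P[...,1]<.05)&(P[...,1]>-.068)
if k.sum(): print('tin',cv2.minAreaRect(P[k][:,:2].astype(np.float32)),k.sum())
f=(abs(Z-.008)<.006)&(P[...,0]>.43)&(P[...,0]<.6)&(P[...,1]<.18)&(P[...,1]>-.08); print('floor',P[f].min(0),P[f].max(0))
cv2.imwrite('pics/e.png',cv2.resize(c['pixels'][80:280,100:400],None,fx=2.6,fy=2.6,interpolation=cv2.INTER_CUBIC))
c=cam('scene'); P=cloud(c);Z=P[...,2]
r=(abs(Z-.08)<.004)&(P[...,0]>.40)&(P[...,0]<.62)&(P[...,1]<.2)&(P[...,1]>-.1); print('rim',P[r].min(0),P[r].max(0))
k=(abs(Z-.063)<.004)&(P[...,0]>.44)&(P[...,0]<.59)&(P[...,1]<.05)&(P[...,1]>-.068)
if k.sum(): print('tin',cv2.minAreaRect(P[k][:,:2].astype(np.float32)),k.sum())
cv2.imwrite('pics/e2.png',cv2.resize(c['pixels'][170:320,220:420],None,fx=3.8,fy=3.8,interpolation=cv2.INTER_CUBIC))
E
```

```text
[0.43982228 0.27810447 0.18264894]
tin ((0.5105072855949402, -0.029439976438879967), (0.058777086436748505, 0.059975020587444305), 86.37522888183594) 258
floor [ 0.44441094 -0.07316036  0.00200361] [0.59785841 0.17219505 0.01398789]
rim [ 0.42293786 -0.08031904  0.07600137] [0.61614889 0.1797097  0.08388946]
tin ((0.5011111497879028, -0.028025198727846146), (0.06048663705587387, 0.033294253051280975), 83.40406036376953) 174
```

View pics/e2.png

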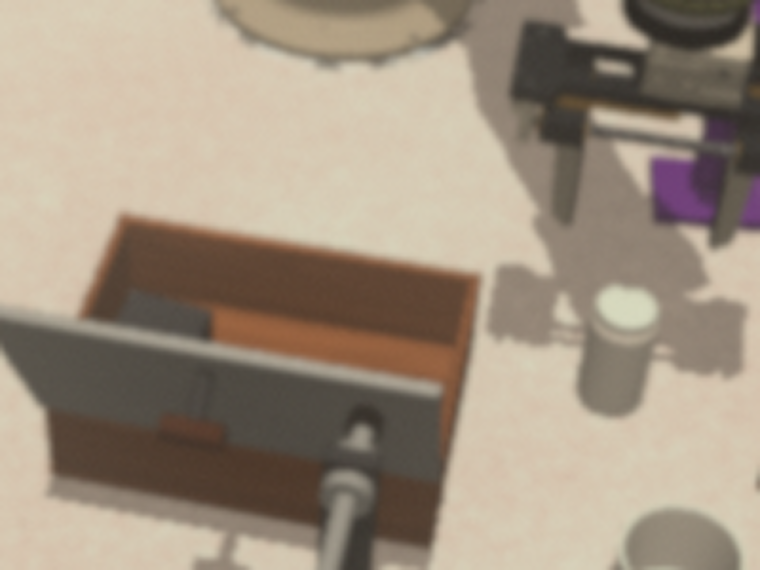

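The lid rests against the rubber tip at (362,425), the chest is open with the tin at (165,315), and the fingers are over the jar at (625,310). I'll descend and grip.

Emit:
{"api": "arm_command", "payload": {"rows": [[0.25,-0.15,1.5,0,0,0,0.9],[0.25,-0.15,4,0,0,0,0.9],[0.25,-0.15,6.5,0,0,0,0.9],[0.25,-0.15,9,0,0,0,0.9],[0.25,-0.15,11,0,0,0,0.9],[0.25,-0.15,12,0,0,0,0.9],[0.25,-0.15,12,0,0,0,0.9],[0.25,-0.15,12,0,0,0,0.6]]}}

```text
clock: 14.73
tcp_pos: [0.4442, 0.2808, 0.0662]
tcp_rot: [-3.141, -0.0, 0.003]
wrist_force: [-0.3, 0.0, 0.4]
finger_gap: 0.913
```

Emit:
{"api": "arm_command", "payload": {"rows": [[0,0,0,0,0,0,0.4],[0,0,0,0,0,0,0.25],[0,0,0,0,0,0,0.15],[0,0,0,0,0,0,0.05],[0,0,0,0,0,0,-0.2],[0,0,0,0,0,0,-0.6],[0,0,0,0,0,0,-1],[0,0,0,0,0,0,-1]]}}

```text
clock: 15.4
tcp_pos: [0.444, 0.2806, 0.0657]
tcp_rot: [-3.141, -0.0, 0.003]
wrist_force: [-0.9, -0.5, 5.2]
finger_gap: 0.51
```

Emit:
{"api": "arm_command", "payload": {"rows": [[0,0,-0.5,0,0,0,-1],[0,0,-1.5,0,0,0,-1],[0,0,-3.5,0,0,0,-1],[0,0,-6,0,0,0,-1],[0,0,-8.5,0,0,0,-1],[0,0,-11,0,0,0,-1],[0,0,-13,0,0,0,-1],[0,0,-14,0,0,0,-1]]}}

```text
clock: 16.07
tcp_pos: [0.4443, 0.2809, 0.2084]
tcp_rot: [-3.14, -0.003, 0.003]
wrist_force: [-0.2, 0.1, -1.1]
finger_gap: 0.515
```

Emit:
{"api": "arm_command", "payload": {"rows": [[0.4,1,0,0,0,0,-1],[1.4,3.5,0,0,0,0,-1],[2.5,6.5,0,0,0,0,-1],[3.7,9.5,0,0,0,0,-1],[4.9,12.5,0,0,0,0,-1],[6,15.5,0,0,0,0,-1],[6.7,17.5,0,0,0,0,-1],[6.8,18.1,0,0,0,0,-1]]}}

```text
clock: 16.73
tcp_pos: [0.5128, 0.0947, 0.2041]
tcp_rot: [3.139, 0.002, -0.002]
wrist_force: [-0.4, 0.1, -1.5]
finger_gap: 0.512
```

Emit:
{"api": "arm_command", "payload": {"rows": [[0,0,0,0,0,0,-1],[0,0,0,0,0,0,-1]]}}

```text
clock: 16.9
tcp_pos: [0.5117, 0.0999, 0.2046]
tcp_rot: [3.142, 0.002, 0.003]
wrist_force: [-0.1, -0.1, -2.0]
finger_gap: 0.511
```

```bash
python3 gap.py | head -2; python3 - <<'E'
from h import *
c=cam('scene')
cv2.imwrite('pics/f.png',cv2.resize(c['pixels'][130:320,210:400],None,fx=3,fy=3,interpolation=cv2.INTER_CUBIC))
E
```

```text
[0.5117 0.0999 0.2046] [-0.11 -0.05 -2.03]
746 theta 2.0115263951178934
```

View pics/f.png

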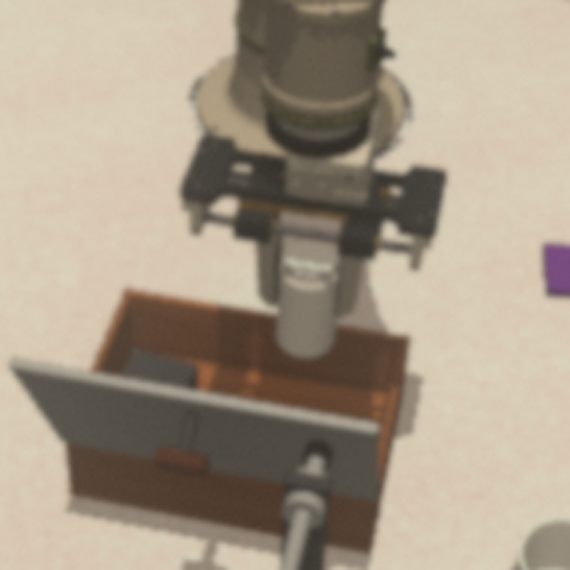

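The jar hangs upright at (305,320) over the empty left half. I'll lower it.

Emit:
{"api": "arm_command", "payload": {"rows": [[0,0,1,0,0,0,-1],[0,0,3,0,0,0,-1],[0,0,5,0,0,0,-1],[0,0,7.5,0,0,0,-1],[0,0,9.5,0,0,0,-1],[0,0,11.2,0,0,0,-1],[0,0,12.2,0,0,0,-1],[0,0,12.4,0,0,0,-1]]}}

```text
clock: 17.67
tcp_pos: [0.5112, 0.1006, 0.0793]
tcp_rot: [3.141, 0.003, 0.005]
wrist_force: [0.1, 0.2, -1.9]
finger_gap: 0.517
```

Emit:
{"api": "arm_command", "payload": {"rows": [[0,0,0.1,0,0,0,-1],[0,0,0.2,0,0,0,-1],[0,0,0.3,0,0,0,-1],[0,0,0.4,0,0,0,-1],[0,0,0.4,0,0,0,-1]]}}

```text
clock: 18.08
tcp_pos: [0.5127, 0.0999, 0.0779]
tcp_rot: [-3.141, -0.001, 0.003]
wrist_force: [-0.8, -0.4, -2.7]
finger_gap: 0.512
```

Emit:
{"api": "arm_command", "payload": {"rows": [[0,0,0.1,0,0,0,-1],[0,0,0.2,0,0,0,-1],[0,0,0.3,0,0,0,-1],[0,0,0.3,0,0,0,-1]]}}

```text
clock: 18.42
tcp_pos: [0.5123, 0.0998, 0.0743]
tcp_rot: [3.142, 0.0, 0.003]
wrist_force: [0.5, -0.5, -2.3]
finger_gap: 0.511
```

Emit:
{"api": "arm_command", "payload": {"rows": [[0,0,0.05,0,0,0,-1],[0,0,0.1,0,0,0,-1],[0,0,0.15,0,0,0,-1],[0,0,0.15,0,0,0,-1]]}}

```text
clock: 18.75
tcp_pos: [0.5125, 0.0997, 0.0737]
tcp_rot: [-3.142, -0.001, 0.003]
wrist_force: [-2.1, -0.3, 10.7]
finger_gap: 0.513
```

The jar is on the floor. I'll ease off, release, and withdraw upward.

Emit:
{"api": "arm_command", "payload": {"rows": [[0,0,-0.12,0,0,0,-1],[0,0,-0.12,0,0,0,0.05],[0,0,-0.12,0,0,0,0.15],[0,0,-0.12,0,0,0,0.25],[0,0,-0.12,0,0,0,0.35],[0,0,-0.12,0,0,0,0.4],[0,0,-0.12,0,0,0,0.4],[0,0,-0.12,0,0,0,0.4]]}}

```text
clock: 19.42
tcp_pos: [0.5123, 0.0998, 0.074]
tcp_rot: [3.142, 0.0, 0.003]
wrist_force: [0.7, -0.3, -0.1]
finger_gap: 0.7
```

Emit:
{"api": "arm_command", "payload": {"rows": [[0,0,-0.5,0,0,0,0.4],[0,0,-1.5,0,0,0,0.4],[0,0,-3,0,0,0,0.4],[0,0,-5.5,0,0,0,0.4],[0,0,-8.5,0,0,0,0.4],[0,0,-12,0,0,0,0.4],[0,0,-15,0,0,0,0.4],[0,0,-17,0,0,0,0.4]]}}

```text
clock: 20.08
tcp_pos: [0.5128, 0.0998, 0.2481]
tcp_rot: [-3.141, -0.003, 0.003]
wrist_force: [0.5, -0.3, -0.5]
finger_gap: 0.703
```

Emit:
{"api": "arm_command", "payload": {"rows": [[-1,-3,0,0,0,0,0.4],[-2,-6,0,0,0,0,0.4],[-3,-9.5,0,0,0,0,0.4],[-4,-13,0,0,0,0,0.4],[-5,-16.5,0,0,0,0,0.4],[-6,-20,0,0,0,0,0.4],[-6,-23,0,0,0,0,0.4],[-6,-24,0,0,0,0,0.4]]}}

```text
clock: 20.75
tcp_pos: [0.4501, 0.3448, 0.2453]
tcp_rot: [-3.139, -0.001, 0.009]
wrist_force: [0.6, 1.0, 0.5]
finger_gap: 0.699
```

```bash
python3 gap.py | head -2; python3 - <<'E'
from h import *
c=cam('top'); P=cloud(c); Z=P[...,2]
j=(Z>.08)&(Z<.11)&(np.hypot(P[...,0]-.512,P[...,1]-.10)<.045); print('jar',P[j].mean(0),P[j][:,2].max(),j.sum())
k=(abs(Z-.063)<.004)&(P[...,0]>.44)&(P[...,0]<.59)&(P[...,1]<.05)&(P[...,1]>-.068); print('tin',cv2.minAreaRect(P[k][:,:2].astype(np.float32)))
s=cam('scene')['pixels']
a=cv2.resize(c['pixels'][80:280,110:410],(600,400),interpolation=cv2.INTER_CUBIC)[:, :390]; b=cv2.resize(s[170:330,220:380],(400,400),interpolation=cv2.INTER_CUBIC)
cv2.imwrite('pics/g.png',np.hstack([a,b]))
E
```

```text
[0.4501 0.3448 0.2453] [0.59 0.99 0.47]
743 theta 2.0109337063940655
jar [0.50566322 0.09742408 0.09480939] 0.10679951474938343 178
tin ((0.5104284882545471, -0.029238155111670494), (0.0582474060356617, 0.06083586439490318), 88.06208801269531)
```

View pics/g.png

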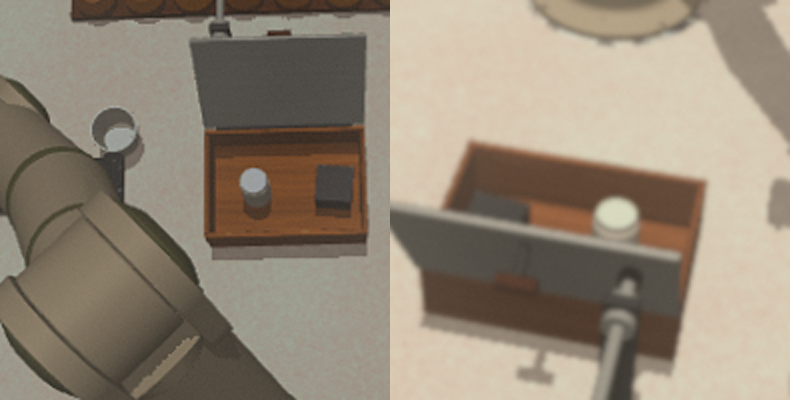

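The jar stands upright on the chest floor at left (255,188) and the tin at (335,187) hasn't moved. The lid is on its stop, and the gripper is clear of everything. I'll let it settle, then hand in.

Emit:
{"api": "arm_command", "payload": {"rows": [[0,0,0,0,0,0,0.4],[0,0,0,0,0,0,0.4],[0,0,0,0,0,0,0.4],[0,0,0,0,0,0,0.4]]}}

```text
clock: 21.23
tcp_pos: [0.452, 0.3384, 0.2443]
tcp_rot: [3.141, -0.0, 0.001]
wrist_force: [0.2, 0.8, -0.7]
finger_gap: 0.7
```

```bash
python3 gap.py | head -2; python3 -c "
from rig import robot; print(robot.close_job())"
```

```text
[0.452  0.3384 0.2443] [ 0.17  0.81 -0.73]
745 theta 2.010951985829342
the job is handed in; nothing more can be done
None
```

The job is handed in: the lid rests open on its stop and the small white jar stands upright on the floor of the chest's left half. It took about 21 s of the 72 s allowed.

- **Lid:** I held it by the knob through the whole swing and eased it onto the stop in 1–2 mm steps. Contact was about 8 N at the knob, against the 10 N limit. I took that pressure off before letting go. The lid has measured 2.01 rad since release, including just before hand-in.
- **Jar:** The last picture shows it upright at about (0.51, 0.10). It touched down at about 11 N.
- **Other things:** The tea tin measured the same place before and after. The other bystanders looked undisturbed when I viewed them after opening the lid. In the final picture the arm partly hid the counter, so I did not check each one again.
- **Disagreement:** The swing angle from the arm's motion ran about 0.03 rad above the camera's. I therefore relied on the feel of contact for the stop, not on either angle.

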